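# Loosen the nut of unknown thread on the frame-corner clamp

### The arm

A 6-joint arm with a two-finger parallel gripper is mounted at the origin on the work surface; the furniture and walls round the work are solid. World frame = base frame: x ahead of the robot, y to its left, z up, the work surface at z = 0. Lengths are in m, angles in degrees, forces in N, time in s.
With the tool pointing down it reaches from about 0.375 to 0.9 m from the base axis. Payload 3.1 kg.
Tool frame: the origin (TCP) lies at the very end of the fingers, on their centre line; the grasp point (between the pads) lies 19 mm behind it; z points along the fingers, x is the direction in which the jaws open and shut, and the axes are right-handed (so a half turn about z gives the same grasp; the last joint's range is limited). The gripper opens to 87 mm and grips with 3 to 60 N. Pads are 19 mm wide; open, the fingers measure 117 mm over their backs; the gripper's body (75 mm by 190 mm) begins 51 mm behind the grasp point.
Start: joints at [62.538, 30.224, 82.088, -0, 67.689, -10.227], TCP at [0.185, 0.597, 0.223] pointing down, gripper open.
Joint ranges: [-176.69, 176.69], [-43.24, 126.21], [12.49, 139.97], [-82, 262], [0, 151.66], [-163.58, 163.58]. Speed limits (degrees/s): [159.86, 159.86, 180, 180, 180, 180].

### API

Orientations are given as a 3x3 rotation matrix whose columns are the frame's x, y, z axes.
In Python, from rig import bot gives the robot as it stands.
- The arm moves only by the tool arm_command, never from a script. Its argument "plan" is a list of rows, each an object of numbers: "claw": the opening, from 0 (shut) to 1 (fully open); "dx", "dy", "dz": the shift along the tool's x, y, z in cm; "twist": the turn about the tool's z in degrees. A call has 1 to 8 rows; each row is the pose to reach, as a shift and turn from the pose measured when the call began, along the tool's axes at that moment; what a row does not reach only later rows make up. A row lasts 1/12 s, in which the tool goes at most 41.7 mm and 7.16 degrees, less where a joint would pass 70% of its speed; a pose out of reach is approached as far as the arm can. A call with a gripper value outside its range is refused whole. The fingers move at their own pace and stop on an object; the grip force is fixed at half the most. Time passes only in rows, so rows that repeat a pose let the fingers close. It gives the time, the measured TCP pose, the force and the opening at its end, in the units of the state.
- bot.read_state(): the state, without advancing time (a new reading comes with each control period).
- bot.capture(name): name is "side" or "top"; returns the picture (480x640x3 uint8, red, green, blue); there is no depth.
- bot.calibration(name): a dict with "intrinsics" (3x3 intrinsics, pixels), "rvec" (rotation vector, rad) and "tvec" (3), from world to camera coordinates, as OpenCV has them. Camera axes: x right, y down, z forward; pixel columns grow to the right and rows downward; lengths in m; the calibration is good to about 2 mm. A picture is of the moment at which its call begins. calibration takes no time and is no camera call.
- bot.hand_in(): hands the job in, once; it reports no verdict.
The state is a dict: "time_s": time; "joint_positions": joint angles; "qvel": joint speeds; "tau": joint torques, N m; "position": TCP position; "tcp_rot": TCP orientation; "force": force on the tool from outside, world axes, zero at the start; "moment": the same for the moment, N m; "opening": opening from 0.0 (shut) to 1.0 (fully open).
Only numpy, scipy, OpenCV 4.12 (cv2) and the standard library are available. Lean on these libraries where they do the work, as an engineer would, in place of code of your own. Each camera call takes 0.05 s, during which the arm holds its last target.

### The job

The glue in the L-shaped picture-frame corner has set: loosen the bar nut of the clamp that holds it by about a sixth of a turn (an eighth at the least), and leave the nut of the other clamp, with the straight wooden block in it, tight. One of the two clamps has a left-hand thread and nobody remembers which, so find out by feel which way the nut gives.

Things in the scene. Friction and masses are not known exactly. Their poses are not given: they have to be found in the camera images.
- nut_a_grip (a point): bar nut of a clamp: upright dark steel bar 58 x 12 x 30 mm on a neck 12 mm across. Point: bar's centre, on its vertical turning axis, 87 mm above the table (bar 72 to 102 mm, strap below it up to 58 mm, nut flange to 63). x along the bar, y across it, z up. Clamp: fixed plywood base 220 x 120 x 15 mm, aluminium strap 30 mm wide along it, clamped piece under the strap's robot-side end
- nut_a (a joint): turn of this clamp's nut, rad: 0 = tight as found, grows as it loosens, to 2.2. The two clamps' threads are of opposite hand, unmarked. Loosening, it turns with a steady drag of about 0.2 N m and stays where left; tightening, it is hard against its stop and does not turn
- nut_b_grip (a point): bar nut of a clamp: upright dark steel bar 58 x 12 x 30 mm on a neck 12 mm across. Point: bar's centre, on its vertical turning axis, 87 mm above the table (bar 72 to 102 mm, strap below it up to 58 mm, nut flange to 63). x along the bar, y across it, z up. Clamp: fixed plywood base 220 x 120 x 15 mm, aluminium strap 30 mm wide along it, clamped piece under the strap's robot-side end
- nut_b (a joint): turn of this clamp's nut, rad: 0 = tight as found, grows as it loosens, to 2.2. The two clamps' threads are of opposite hand, unmarked. Loosening, it turns with a steady drag of about 0.2 N m and stays where left; tightening, it is hard against its stop and does not turn
- frame_corner: glued picture-frame corner, dark wood, L-shaped, 34 mm high, held fast on the base of one clamp: long leg 110 x 30 mm across and under the strap, short leg standing out 46 mm from its end. Origin: underside of the long leg's middle, 65 mm from the axis of the nut of the clamp that holds it; x across the long leg, y along it

How it is judged:
By the outcome, as a careful person would: the job done as asked, in the order asked, and still so for the second after the job is handed in, with the robot touching nothing.
It also fails if it takes over 32 s, if anything falls off the work surface, if the arm or the gripper's body presses on something with over 40 N, if the wrist force passes 120 N, or if a joint passes its speed limit or range.

## Working session

There is one attempt and no reset: what is moved stays moved. The work goes in short steps, Python scripts to look and compute and a tool call to move; the robot and the scene stay as the last step left them, time stands still between calls to the robot, and variables do not carry over. Pictures are saved under pics/ and viewed, and the job is handed in when it is done.

Besides the shell and the picture viewer there is one more tool, called after "Request:" in YAML: its name, and indented under it one key for each argument. arm_command: Moves the arm, as the interface text tells. Its arguments: {"type":"object","properties":{"plan":{"type":"array"}},"required":["plan"]}

```bash
ls; mkdir -p pics; python3 - <<'E'
from rig import bot
import cv2
for n in("top","side"):
    im=bot.capture(n); cv2.imwrite(f"pics/{n}0.png",im[:,:,::-1]); c=bot.calibration(n)
    print(n,c)
s=bot.read_state()
for k in s: print(k,s[k])
E
```

```text
pics
top {'intrinsics': array([[492.95543561,   0.        , 321.38914688],
       [  0.        , 492.95543561, 237.99721619],
       [  0.        ,   0.        ,   1.        ]]), 'rvec': array([ 2.05934085, -2.16391019,  0.24163898]), 'tvec': array([0.00875145, 0.52469368, 0.8713595 ])}
side {'intrinsics': array([[565.73655769,   0.        , 321.42876346],
       [  0.        , 565.73655769, 241.79228069],
       [  0.        ,   0.        ,   1.        ]]), 'rvec': array([ 1.96829334, -0.41742685,  0.27374064]), 'tvec': array([-0.4542106 ,  0.17099495,  0.79460175])}
time_s 0.1
joint_positions [ 6.25370243e+01  3.02735390e+01  8.21476558e+01 -1.11836272e-03
  6.76873644e+01 -1.02276993e+01]
qvel [ 0.046003   -0.12247791 -0.12598327  0.03564619  0.01146311  0.00361522]
tau [-3.90274672e-04 -4.40990710e+01 -1.77149749e+01  6.34283060e-02
  5.33796579e-02 -3.39147607e-05]
position [0.18486861 0.59636769 0.22167825]
tcp_rot [[ 2.96288255e-01  9.55098180e-01 -8.57772606e-04]
 [ 9.55096739e-01 -2.96289325e-01 -1.68952447e-03]
 [-1.86781062e-03 -3.18669561e-04 -9.99998205e-01]]
force [-0.66468746  1.13381566  0.14559256]
moment [0.01787353 0.02839604 0.02024888]
opening 1.0001350994380502
```

View pics/top0.png

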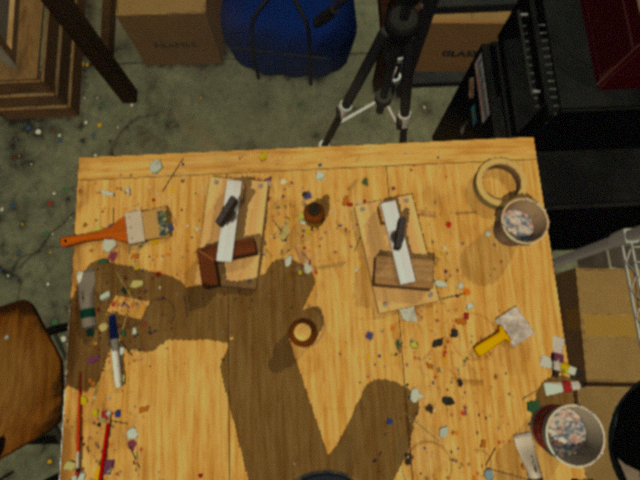

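View pics/side0.png

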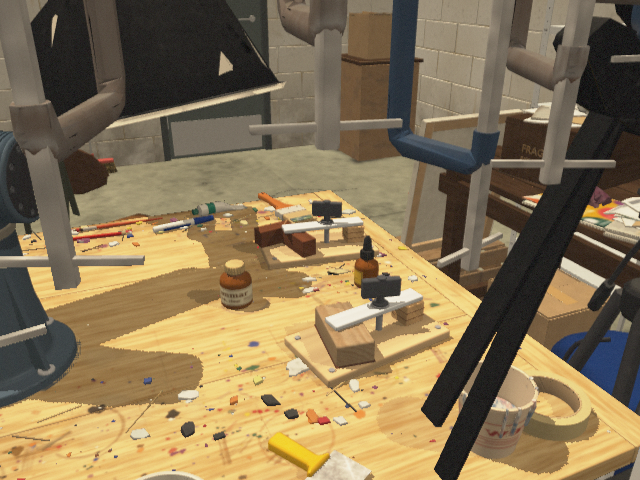

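The top view shows the L-shaped corner in the left clamp, with its bar nut near (228,209). The straight block is in the right clamp, with its nut near (400,232). Next I'll zoom in and measure.

```bash
cat > h.py <<'E'
import numpy as np,cv2
from rig import bot
def cal(n):
    c=bot.calibration(n); R=cv2.Rodrigues(np.array(c["rvec"]))[0]; return c["intrinsics"],R,np.array(c["tvec"]).ravel()
def at(n,u,v,z):
    K,R,t=cal(n); d=R.T@np.linalg.solve(K,[u,v,1.]); o=-R.T@t
    return o+d*(z-o[2])/d[2]
def proj(n,P):
    K,R,t=cal(n); p=K@(R@np.array(P,float)+t); return p[:2]/p[2]
E
python3 - <<'E'
from h import *
a=cv2.imread("pics/top0.png"); cv2.imwrite("pics/top0z.png",cv2.resize(a[165:305,180:290],None,fx=5,fy=5,interpolation=cv2.INTER_CUBIC)[:600])
b=cv2.imread("pics/side0.png"); cv2.imwrite("pics/side0z.png",cv2.resize(b[180:280,240:380],None,fx=5,fy=5,interpolation=cv2.INTER_CUBIC))
print(proj("top",[.185,.597,.22]),proj("side",[.185,.597,.22]),at("top",228,209,.102))
E
```

```text
[-106.39159711  471.7977712 ] [ 85.45018872 113.00594335] [0.57657097 0.14978703 0.102     ]
```

View pics/top0z.png

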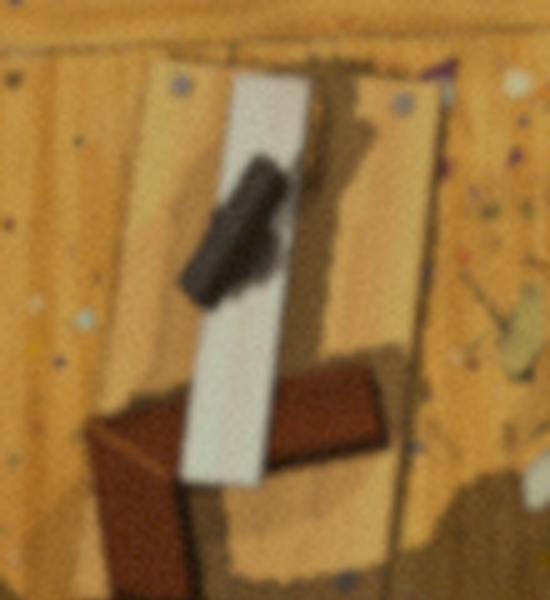

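View pics/side0z.png

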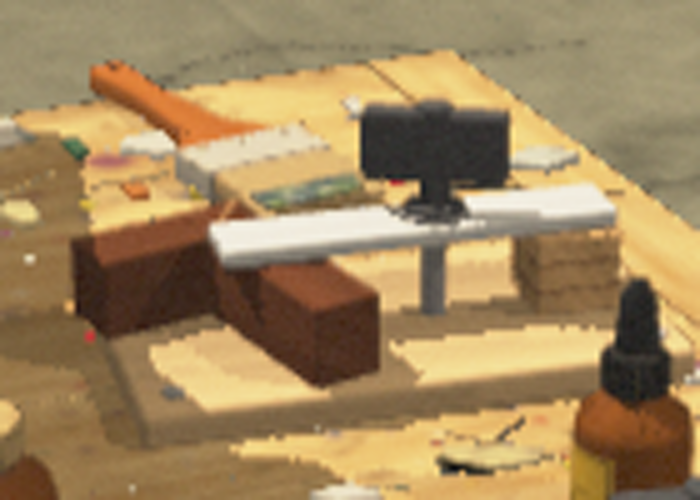

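The zooms show the dark bar slanting across the strap, with its ends near crop (275,165) and (195,295). The side view shows it as well. I'll fit the bar's pose with silhouettes in both views.

```bash
cat > fit.py <<'E'
from h import *
from scipy.optimize import minimize
import sys
tag=sys.argv[1]; yaw0=float(sys.argv[2]); x0=[float(sys.argv[3]),float(sys.argv[4])]
S=8
views={}
for n in("top","side"):
    im=cv2.imread(f"pics/{n}{tag}.png"); c=proj(n,[x0[0],x0[1],.087]).astype(int); r=30
    u0,v0=c-r; crop=im[v0:v0+2*r,u0:u0+2*r].astype(int)
    m=(crop.max(2)<75)
    views[n]=(u0,v0,m,crop)
def mask(n,p,dz=(.072,.102)):
    u0,v0,m,_=views[n]; out=np.zeros((60*S,60*S),np.uint8)
    c,s=np.cos(p[2]),np.sin(p[2])
    P=[]
    for a in(-.029,.029):
        for b in(-.006,.006):
            for z in dz: P.append((proj(n,[p[0]+c*a-s*b,p[1]+s*a+c*b,z])-[u0,v0]+.5)*S)
    cv2.fillConvexPoly(out,cv2.convexHull(np.array(P,np.float32)).astype(np.int32),1)
    return cv2.resize(out.astype(np.float32),(60,60),interpolation=cv2.INTER_AREA)
def cost(p,names=("top","side")):
    return sum(np.abs(mask(n,p)-views[n][2]).sum() for n in names)
for names in(("top",),("side",),("top","side")):
    best=None
    for y in np.radians(yaw0+np.arange(-20,21,10)):
        r=minimize(cost,[*x0,y],args=(names,),method="Nelder-Mead",options=dict(initial_simplex=[[x0[0],x0[1],y],[x0[0]+.01,x0[1],y],[x0[0],x0[1]+.01,y],[x0[0],x0[1],y+.2]],xatol=1e-4,fatol=.05))
        if best is None or r.fun<best.fun: best=r
    print(names,best.x[:2].round(4),np.degrees(best.x[2]).round(1),round(best.fun,1))
p=best.x; o=[]
for n in("top","side"):
    u0,v0,m,crop=views[n]; im=crop.astype(np.uint8).copy(); big=cv2.resize(im,(360,360),interpolation=cv2.INTER_NEAREST)
    k=cv2.resize(mask(n,p),(360,360))>.5; cs,_=cv2.findContours(k.astype(np.uint8),0,1); cv2.drawContours(big,cs,-1,(0,255,0),1); o.append(big)
cv2.imwrite(f"pics/fit{tag}.png",np.hstack(o))
E
python3 - <<'E'
from h import *
# strap axis etc, top zoom /5 + offset
f=lambda u,v,z:at("top",180+u/5,165+v/5,z)
a=f(276,165,.102);b=f(193,295,.102);print(a,b,np.linalg.norm(a-b),np.degrees(np.arctan2(*(a-b)[1::-1])))
s1=f(272,77,.058);s2=f(222,483,.058);print("strap",s1,s2,np.linalg.norm(s1-s2),np.degrees(np.arctan2(*(s1-s2)[1::-1])))
E
python3 fit.py 0 30 .577 .150
```

```text
[0.59672277 0.13651347 0.102     ] [0.54938119 0.16692199 0.102     ] 0.05626636342506348 -32.71350782156898
strap [0.64605151 0.14465888 0.058     ] [0.48818955 0.16516602 0.058     ] 0.15918839275243885 -7.4015904592929225Traceback (most recent call last):
  File "fit.py", line 26, in <module>
    r=minimize(cost,[*x0,y],args=(names,),method="Nelder-Mead",options=dict(initial_simplex=[[x0[0],x0[1],y],[x0[0]+.01,x0[1],y],[x0[0],x0[1]+.01,y],[x0[0],x0[1],y+.2]],xatol=1e-4,fatol=.05))
    res = _minimize_neldermead(fun, x0, args, callback, bounds=bounds,
                               **options)
    fxr = func(xr)
    fx = function(np.copy(x), *(wrapper_args + args))
  File "fit.py", line 22, in cost
    return sum(np.abs(mask(n,p)-views[n][2]).sum() for n in names)
  File "fit.py", line 22, in <genexpr>
    return sum(np.abs(mask(n,p)-views[n][2]).sum() for n in names)
                      ~~~~^^^^^
  File "fit.py", line 18, in mask
    for z in dz: P.append((proj(n,[p[0]+c*a-s*b,p[1]+s*a+c*b,z])-[u0,v0]+.5)*S)
                           ~~~~^^^^^^^^^^^^^^^^^^^^^^^^^^^^^^^^^
  File "h.py", line 9, in proj
    K,R,t=cal(n); p=K@(R@np.array(P,float)+t); return p[:2]/p[2]
          ~~~^^^
  File "h.py", line 4, in cal
    c=bot.calibration(n); R=cv2.Rodrigues(np.array(c["rvec"]))[0]; return c["intrinsics"],R,np.array(c["tvec"]).ravel()
ValueError: time passes only in moves, steps and waits
```

```bash
ls pics; python3 -c "
import cv2;print(cv2.imread('pics/fit0.png').shape)"
```

```text
side0.png
side0z.png
top0.png
top0z.png[ WARN:0@0.013] global loadsave.cpp:275 findDecoder imread_('pics/fit0.png'): can't open/read file: check file path/integrity
Traceback (most recent call last):
AttributeError: 'NoneType' object has no attribute 'shape'
```

```bash
sed -i 's/^def cal(n):/import functools\n@functools.lru_cache(None)\ndef cal(n):/' h.py; python3 fit.py 0 -33 .574 .151
```

```text
('top',) [0.5767 0.1517] -32.7 111.5
('side',) [0.5749 0.1525] -54.8 127.1
('top', 'side') [0.5765 0.1517] -31.7 258.2
```

View pics/fit0.png

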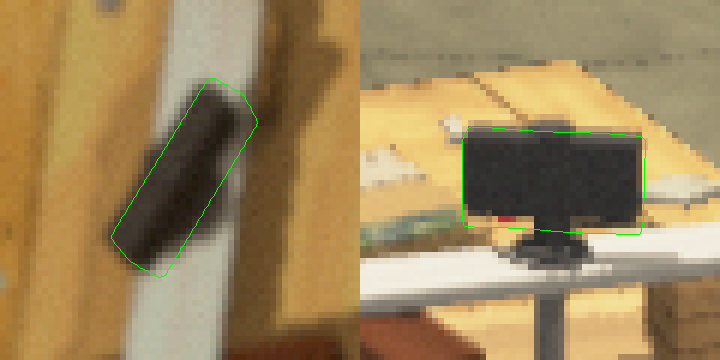

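```bash
python3 - <<'E'
from h import *
for n in("top","side"):
    K,R,t=cal(n); print(n,-R.T@t, R[2])
P=[[0,0,0],[0,0,.3],[.185,.597,.22],[.185,.597,.4],[.1,.3,.5],[.575,.153,.1],[.575,.153,.3],[.575,.153,.5],[.3,.08,.5]]
for p in P: print(p,proj("top",p).round(),proj("side",p).round())
b=at("side",366,285,0);print("bottle",b)
for z in(.06,.08,.1,.12): print(z,proj("side",[*b[:2],z]).round(), proj("top",[*b[:2],z]).round())
b2=at("side",236,302,0);print("jar",b2)
E
```

```text
top [ 0.32554225 -0.00164046  0.96367369] [ 0.21429203 -0.01678878 -0.97662534]
side [ 0.14682882 -0.77851985  0.48916932] [ 0.37287616  0.82862807 -0.41753909]
[0, 0, 0] [326. 535.] [ -2. 364.]
[0, 0, 0.3] [330. 630.] [-61. 156.]
[0.185, 0.597, 0.22] [-106.  472.] [ 85. 113.]
[0.185, 0.597, 0.4] [-253.  515.] [71. 27.]
[0.1, 0.3, 0.5] [-40. 650.] [  8. -27.]
[0.575, 0.153, 0.1] [226. 210.] [326. 203.]
[0.575, 0.153, 0.3] [201. 172.] [327.  98.]
[0.575, 0.153, 0.5] [155. 105.] [328. -25.]
[0.3, 0.08, 0.5] [230. 380.] [165. -28.]
bottle [ 0.58116352 -0.0072356   0.        ]
0.06 [367. 255.] [315. 209.]
0.08 [368. 244.] [315. 206.]
0.1 [368. 234.] [314. 203.]
0.12 [369. 223.] [314. 200.]
jar [0.35325256 0.02858382 0.        ]
```

Request:
arm_command:
  plan:
    - {"claw": 1, "dx": -2.0, "dy": 3.2, "dz": 0, "twist": 1}
    - {"claw": 1, "dx": -4.0, "dy": 6.5, "dz": 0, "twist": 2}
    - {"claw": 1, "dx": -6.0, "dy": 9.8, "dz": 0, "twist": 4}
    - {"claw": 1, "dx": -8.0, "dy": 13.1, "dz": 0, "twist": 6}
    - {"claw": 1, "dx": -10.0, "dy": 16.4, "dz": 0, "twist": 8}
    - {"claw": 1, "dx": -12.0, "dy": 19.6, "dz": 0, "twist": 10}
    - {"claw": 1, "dx": -14.0, "dy": 22.9, "dz": 0, "twist": 12}
    - {"claw": 1, "dx": -15.4, "dy": 25.2, "dz": 0, "twist": 14}

```text
time_s: 0.77
position: [0.3815, 0.3721, 0.2216]
tcp_rot: [[0.521, 0.853, -0.001], [0.853, -0.521, -0.003], [-0.003, 0.001, -1.0]]
force: [0.4, -0.1, -0.4]
opening: 0.997
```

Request:
arm_command:
  plan:
    - {"claw": 1, "dx": -1.1, "dy": 3.5, "dz": 0, "twist": 1}
    - {"claw": 1, "dx": -2.2, "dy": 7.0, "dz": 0, "twist": 1.6}
    - {"claw": 1, "dx": -3.3, "dy": 10.5, "dz": 1, "twist": 1.6}
    - {"claw": 1, "dx": -4.4, "dy": 14.0, "dz": 2, "twist": 1.6}
    - {"claw": 1, "dx": -5.5, "dy": 17.5, "dz": 3, "twist": 1.6}
    - {"claw": 1, "dx": -6.6, "dy": 21.5, "dz": 4, "twist": 1.6}
    - {"claw": 1, "dx": -7.8, "dy": 25.0, "dz": 5, "twist": 1.6}
    - {"claw": 1, "dx": -8.6, "dy": 28.0, "dz": 6, "twist": 1.6}

```text
time_s: 1.43
position: [0.577, 0.15, 0.1612]
tcp_rot: [[0.546, 0.838, -0.001], [0.838, -0.546, -0.003], [-0.003, 0.001, -1.0]]
force: [-0.0, 0.3, 0.4]
opening: 0.998
```

Request:
arm_command:
  plan:
    - {"claw": 1, "dx": 0, "dy": 0, "dz": 0, "twist": 0}
    - {"claw": 1, "dx": 0, "dy": 0, "dz": 0, "twist": 0}

```text
time_s: 1.6
position: [0.5774, 0.1481, 0.1598]
tcp_rot: [[0.549, 0.836, -0.003], [0.836, -0.549, -0.003], [-0.005, -0.001, -1.0]]
force: [-1.1, -0.9, 0.4]
opening: 1.001
```

```bash
python3 - <<'E'
from h import *
for n in("top","side"):
    im=bot.capture(n); cv2.imwrite(f"pics/{n}1.png",im[:,:,::-1])
    c=proj(n,[.576,.152,.1]).astype(int); a=im[max(0,c[1]-75):c[1]+75,c[0]-75:c[0]+75,::-1]
    cv2.imwrite(f"pics/{n}1z.png",cv2.resize(a,None,fx=3.9,fy=3.9,interpolation=cv2.INTER_CUBIC))
a=cv2.imread("pics/top1z.png");b=cv2.imread("pics/side1z.png")
cv2.imwrite("pics/z1.png",cv2.resize(np.hstack([a,b]),(800,400)))
s=bot.read_state();print(s["position"],s["tcp_rot"],s["joint_positions"],proj("top",s["position"]),proj("side",s["position"]))
E
```

```text
[0.57590219 0.15036755 0.16079717] [[ 5.46154811e-01  8.37678768e-01 -3.03393697e-03]
 [ 8.37674034e-01 -5.46162458e-01 -2.96357078e-03]
 [-4.13954279e-03 -9.22881780e-04 -9.99991006e-01]] [  3.96741518  32.34715601  89.73031405  -0.18534517  58.10782896
 -52.83036405] [221.45359576 199.94608663] [327.12165489 173.50126687]
```

View pics/z1.png

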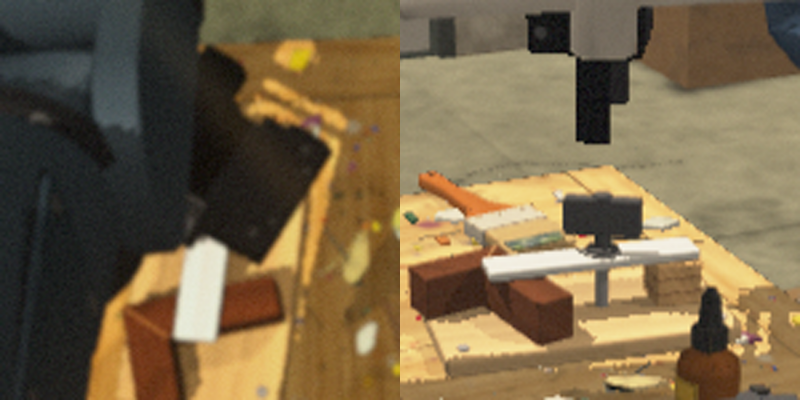

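The side view shows the fingers centred over the bar, both near column 603 of the composite. The jaws open roughly along the viewing direction, so there's plenty of room either side. Descending.

Request:
arm_command:
  plan:
    - {"claw": 1, "dx": 0.2, "dy": -0.1, "dz": 2.5, "twist": 0}
    - {"claw": 1, "dx": 0.2, "dy": -0.1, "dz": 5, "twist": 0}
    - {"claw": 1, "dx": 0.2, "dy": -0.1, "dz": 7, "twist": 0}
    - {"claw": 1, "dx": 0.2, "dy": -0.1, "dz": 8.5, "twist": 0}
    - {"claw": 1, "dx": 0.2, "dy": -0.1, "dz": 8.9, "twist": 0}
    - {"claw": 1, "dx": 0.2, "dy": -0.1, "dz": 8.9, "twist": 0}

```text
time_s: 2.2
position: [0.5741, 0.1537, 0.0712]
tcp_rot: [[0.544, 0.839, -0.006], [0.839, -0.545, -0.003], [-0.006, -0.003, -1.0]]
force: [0.3, -0.2, 0.3]
opening: 1.004
```

```bash
python3 - <<'E'
from h import *
im=bot.capture("side")[:,:,::-1]; cv2.imwrite("pics/side2.png",im); a=im[130:280,240:420]
cv2.imwrite("pics/side2z.png",cv2.resize(a,None,fx=4,fy=4,interpolation=cv2.INTER_CUBIC))
s=bot.read_state();print(s["position"],s["force"],s["moment"],s["joint_positions"])
E
```

```text
[0.57518588 0.15350814 0.07217462] [-0.10068225 -0.35236058 -0.64880036] [-0.07569306 -0.04331097  0.07915925] [  4.27370079  39.6578483   92.97706934  -0.19874036  47.57557882
 -52.58537851]
```

View pics/side2z.png

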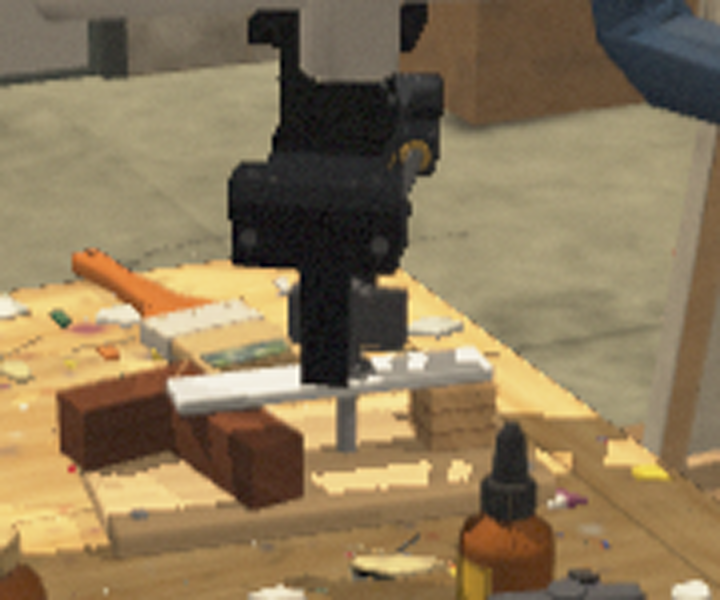

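The near finger is in front of the bar and clear of the strap, and the bar passes between the fingers. Closing.

Request:
arm_command:
  plan:
    - {"claw": 0, "dx": 0, "dy": 0, "dz": 0, "twist": 0}
    - {"claw": 0, "dx": 0, "dy": 0, "dz": 0, "twist": 0}
    - {"claw": 0, "dx": 0, "dy": 0, "dz": 0, "twist": 0}
    - {"claw": 0, "dx": 0, "dy": 0, "dz": 0, "twist": 0}
    - {"claw": 0, "dx": 0, "dy": 0, "dz": 0, "twist": 0}
    - {"claw": 0, "dx": 0, "dy": 0, "dz": 0, "twist": 0}
    - {"claw": 0, "dx": 0, "dy": 0, "dz": 0, "twist": 0}
    - {"claw": 0, "dx": 0, "dy": 0, "dz": 0, "twist": 0}

```text
time_s: 2.92
position: [0.5752, 0.1534, 0.0722]
tcp_rot: [[0.545, 0.839, -0.003], [0.839, -0.545, -0.003], [-0.004, -0.001, -1.0]]
force: [-0.2, 0.3, -0.1]
opening: 0.477
```

```bash
python3 - <<'E'
from h import *
s=bot.read_state()
for k in("position","tcp_rot","force","moment","opening","joint_positions","tau"):print(k,np.array(s[k]).round(3))
E
```

```text
position [0.575 0.153 0.072]
tcp_rot [[ 0.545  0.839 -0.003]
 [ 0.839 -0.545 -0.003]
 [-0.004 -0.001 -1.   ]]
force [-0.247  0.334 -0.073]
moment [-0.022  0.014  0.009]
opening 0.477
joint_positions [  4.263  39.658  92.974  -0.202  47.577 -52.587]
tau [ 1.1000e-02 -4.5046e+01 -1.1648e+01  6.0000e-03  9.6000e-02 -0.0000e+00]
```

Still closing, with no contact yet.

Request:
arm_command:
  plan:
    - {"claw": 0, "dx": 0, "dy": 0, "dz": 0, "twist": 0}
    - {"claw": 0, "dx": 0, "dy": 0, "dz": 0, "twist": 0}
    - {"claw": 0, "dx": 0, "dy": 0, "dz": 0, "twist": 0}
    - {"claw": 0, "dx": 0, "dy": 0, "dz": 0, "twist": 0}
    - {"claw": 0, "dx": 0, "dy": 0, "dz": 0, "twist": 0}
    - {"claw": 0, "dx": 0, "dy": 0, "dz": 0, "twist": 0}
    - {"claw": 0, "dx": 0, "dy": 0, "dz": 0, "twist": 0}
    - {"claw": 0, "dx": 0, "dy": 0, "dz": 0, "twist": 0}

```text
time_s: 3.58
position: [0.5763, 0.1549, 0.0722]
tcp_rot: [[0.545, 0.838, -0.001], [0.838, -0.545, -0.0], [-0.001, -0.0, -1.0]]
force: [1.8, 5.7, -2.2]
opening: 0.137
```

```bash
cat > st.py <<'E'
from h import *
s=bot.read_state()
for k in("time_s","position","force","moment","opening","joint_positions","tau"):print(k,np.array(s[k]).round(3))
R=np.array(s["tcp_rot"]);print("yaw",np.degrees(np.arctan2(R[1,0],R[0,0])))
E
python3 st.py
```

```text
time_s 3.583
position [0.576 0.155 0.072]
force [ 1.758  5.737 -2.161]
moment [ 0.806 -0.292  0.131]
opening 0.137
joint_positions [ 4.3400e+00  3.9682e+01  9.2904e+01 -3.2000e-02  4.7460e+01 -5.2612e+01]
tau [ -2.648 -45.853 -10.668  -0.917   0.731   0.146]
yaw 56.9745695995795
```

The bar is gripped: opening 0.137 is about 12 mm. First feel test: a small twist each way.

Request:
arm_command:
  plan:
    - {"claw": 0, "dx": 0, "dy": 0, "dz": 0, "twist": 0}
    - {"claw": 0, "dx": 0, "dy": 0, "dz": 0, "twist": 1}
    - {"claw": 0, "dx": 0, "dy": 0, "dz": 0, "twist": 2}
    - {"claw": 0, "dx": 0, "dy": 0, "dz": 0, "twist": 3}

```text
time_s: 3.92
position: [0.5764, 0.1552, 0.0721]
tcp_rot: [[0.59, 0.808, -0.001], [0.808, -0.59, -0.0], [-0.0, -0.0, -1.0]]
force: [1.3, 2.6, -1.5]
opening: 0.13
```

```bash
python3 st.py
```

```text
time_s 3.917
position [0.576 0.155 0.072]
force [ 1.299  2.595 -1.482]
moment [ 0.341 -0.086  0.214]
opening 0.13
joint_positions [ 4.3510e+00  3.9688e+01  9.2900e+01 -3.0000e-03  4.7443e+01 -4.9521e+01]
tau [ -1.277 -45.399 -11.296  -0.302   0.3     0.047]
yaw 53.87400967190768
```

Request:
arm_command:
  plan:
    - {"claw": 0, "dx": 0, "dy": 0, "dz": 0, "twist": 1}
    - {"claw": 0, "dx": 0, "dy": 0, "dz": 0, "twist": 2}
    - {"claw": 0, "dx": 0, "dy": 0, "dz": 0, "twist": 3}
    - {"claw": 0, "dx": 0, "dy": 0, "dz": 0, "twist": 4}

```text
time_s: 4.25
position: [0.5765, 0.1553, 0.0722]
tcp_rot: [[0.646, 0.763, -0.0], [0.763, -0.646, 0.0], [-0.0, -0.0, -1.0]]
force: [0.1, 2.3, -1.5]
opening: 0.134
```

```bash
python3 st.py; python3 - <<'E'
from h import *
im=bot.capture("side")[:,:,::-1]; cv2.imwrite("pics/side3.png",im); a=im[160:250,270:390]
cv2.imwrite("pics/side3z.png",cv2.resize(a,None,fx=6,fy=6,interpolation=cv2.INTER_CUBIC))
E
```

```text
time_s 4.25
position [0.576 0.155 0.072]
force [ 0.059  2.306 -1.49 ]
moment [ 0.309 -0.037  0.17 ]
opening 0.134
joint_positions [ 4.3530e+00  3.9688e+01  9.2896e+01  1.6000e-02  4.7433e+01 -4.5421e+01]
tau [ -1.389 -45.43  -11.24   -0.331   0.323   0.05 ]
yaw 49.762691034011645
```

View pics/side3z.png

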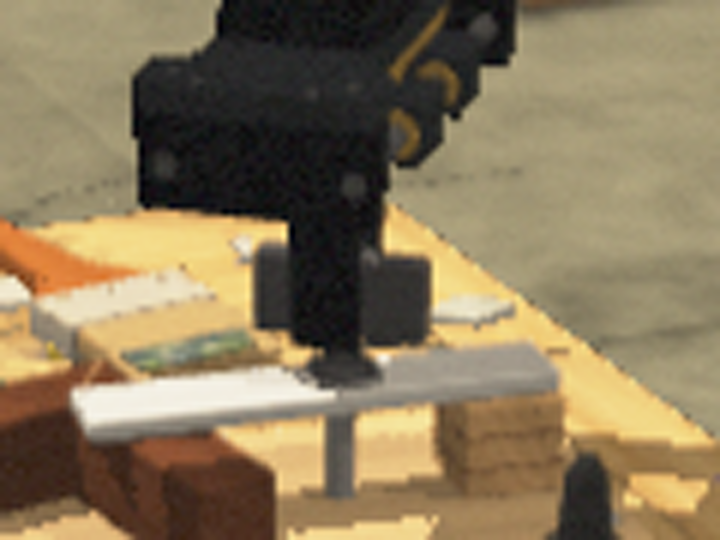

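Turning clockwise from above, the moment stays at about 0.17–0.2 N·m over 7°. The opening is constant, so the bar is moving with the pads. The nut gives this way, so I'll continue to about 60°.

Request:
arm_command:
  plan:
    - {"claw": 0, "dx": 0, "dy": 0, "dz": 0, "twist": 3.5}
    - {"claw": 0, "dx": 0, "dy": 0, "dz": 0, "twist": 7}
    - {"claw": 0, "dx": 0, "dy": 0, "dz": 0, "twist": 10.5}
    - {"claw": 0, "dx": 0, "dy": 0, "dz": 0, "twist": 14}
    - {"claw": 0, "dx": 0, "dy": 0, "dz": 0, "twist": 17.5}
    - {"claw": 0, "dx": 0, "dy": 0, "dz": 0, "twist": 21}
    - {"claw": 0, "dx": 0, "dy": 0, "dz": 0, "twist": 24}
    - {"claw": 0, "dx": 0, "dy": 0, "dz": 0, "twist": 27}

```text
time_s: 4.97
position: [0.5772, 0.1558, 0.0722]
tcp_rot: [[0.924, 0.383, 0.001], [0.383, -0.924, 0.001], [0.002, -0.001, -1.0]]
force: [1.6, 3.6, -2.0]
opening: 0.132
```

```bash
python3 st.py
```

```text
time_s 4.967
position [0.577 0.156 0.072]
force [ 1.585  3.556 -2.008]
moment [ 0.583 -0.2    0.197]
opening 0.132
joint_positions [ 4.3710e+00  3.9700e+01  9.2856e+01  8.3000e-02  4.7368e+01 -1.8226e+01]
tau [ -1.963 -45.926 -10.738  -0.589   0.628  -0.211]
yaw 22.540689754568316
```

Request:
arm_command:
  plan:
    - {"claw": 0, "dx": 0, "dy": 0, "dz": 0, "twist": 3.5}
    - {"claw": 0, "dx": 0, "dy": 0, "dz": 0, "twist": 7}
    - {"claw": 0, "dx": 0, "dy": 0, "dz": 0, "twist": 10.5}
    - {"claw": 0, "dx": 0, "dy": 0, "dz": 0, "twist": 14}
    - {"claw": 0, "dx": 0, "dy": 0, "dz": 0, "twist": 17.5}
    - {"claw": 0, "dx": 0, "dy": 0, "dz": 0, "twist": 21}
    - {"claw": 0, "dx": 0, "dy": 0, "dz": 0, "twist": 24}
    - {"claw": 0, "dx": 0, "dy": 0, "dz": 0, "twist": 26}

```text
time_s: 5.63
position: [0.5781, 0.156, 0.0722]
tcp_rot: [[0.998, -0.063, 0.003], [-0.063, -0.998, 0.002], [0.003, -0.002, -1.0]]
force: [2.5, 2.0, -2.4]
opening: 0.136
```

```bash
python3 st.py
```

```text
time_s 5.633
position [0.578 0.156 0.072]
force [ 2.526  1.955 -2.443]
moment [ 0.46  -0.214  0.234]
opening 0.136
joint_positions [ 4.373 39.718 92.808  0.114 47.291  7.925]
tau [-1.3230e+00 -4.6090e+01 -1.0708e+01 -3.7700e-01  6.2900e-01  1.1000e-02]
yaw -3.62934078666335
```

Turned 60.6°. Opening the fingers; the earlier close took more than 1 s.

Request:
arm_command:
  plan:
    - {"claw": 0.6, "dx": 0, "dy": 0, "dz": 0, "twist": 0}
    - {"claw": 0.6, "dx": 0, "dy": 0, "dz": 0, "twist": 0}
    - {"claw": 0.6, "dx": 0, "dy": 0, "dz": 0, "twist": 0}
    - {"claw": 0.6, "dx": 0, "dy": 0, "dz": 0, "twist": 0}
    - {"claw": 0.6, "dx": 0, "dy": 0, "dz": 0, "twist": 0}
    - {"claw": 0.6, "dx": 0, "dy": 0, "dz": 0, "twist": 0}
    - {"claw": 0.6, "dx": 0, "dy": 0, "dz": 0, "twist": 0}
    - {"claw": 0.6, "dx": 0, "dy": 0, "dz": 0, "twist": 0}

```text
time_s: 6.3
position: [0.578, 0.156, 0.0722]
tcp_rot: [[0.998, -0.063, 0.003], [-0.063, -0.998, 0.002], [0.003, -0.002, -1.0]]
force: [0.4, -0.3, -0.8]
opening: 0.583
```

```bash
python3 st.py
```

```text
time_s 6.3
position [0.578 0.156 0.072]
force [ 0.449 -0.258 -0.75 ]
moment [-0.089  0.055 -0.007]
opening 0.583
joint_positions [ 4.373 39.715 92.812  0.111 47.295  7.922]
tau [-1.3000e-02 -4.5138e+01 -1.1744e+01  6.2000e-02  1.7000e-02 -0.0000e+00]
yaw -3.624907832277831
```

Request:
arm_command:
  plan:
    - {"claw": 0.6, "dx": 0, "dy": 0, "dz": -2.5, "twist": 0}
    - {"claw": 0.6, "dx": 0, "dy": 0, "dz": -5.5, "twist": 0}
    - {"claw": 0.6, "dx": 0, "dy": 0, "dz": -9, "twist": 0}
    - {"claw": 0.6, "dx": 0, "dy": -2, "dz": -12, "twist": 0}
    - {"claw": 0.6, "dx": -1, "dy": -5, "dz": -13, "twist": 0}
    - {"claw": 0.6, "dx": -3, "dy": -8, "dz": -13, "twist": 0}
    - {"claw": 0.6, "dx": -5, "dy": -11, "dz": -13, "twist": 0}
    - {"claw": 0.6, "dx": -7, "dy": -14, "dz": -13, "twist": 0}

```text
time_s: 6.97
position: [0.516, 0.3009, 0.2028]
tcp_rot: [[0.998, -0.064, 0.004], [-0.064, -0.998, 0.002], [0.004, -0.002, -1.0]]
force: [0.0, -0.1, -1.3]
opening: 0.601
```

Request:
arm_command:
  plan:
    - {"claw": 0.6, "dx": -2, "dy": -3, "dz": 0, "twist": 0}
    - {"claw": 0.6, "dx": -4, "dy": -6, "dz": 0, "twist": 0}
    - {"claw": 0.6, "dx": -6, "dy": -9, "dz": 0, "twist": 0}
    - {"claw": 0.6, "dx": -8, "dy": -12, "dz": 0, "twist": 0}
    - {"claw": 0.6, "dx": -10, "dy": -15, "dz": 0, "twist": 0}
    - {"claw": 0.6, "dx": -11, "dy": -17, "dz": 0, "twist": 0}
    - {"claw": 0.6, "dx": -11, "dy": -17, "dz": 0, "twist": 0}
    - {"claw": 0.6, "dx": -11, "dy": -17, "dz": 0, "twist": 0}

```text
time_s: 7.63
position: [0.4161, 0.4785, 0.2026]
tcp_rot: [[0.998, -0.061, 0.004], [-0.061, -0.998, 0.001], [0.004, -0.002, -1.0]]
force: [0.6, -0.3, -0.4]
opening: 0.597
```

```bash
python3 st.py; python3 - <<'E'
from h import *
for n in("top","side"):
    cv2.imwrite(f"pics/{n}9.png",bot.capture(n)[:,:,::-1])
a=cv2.imread("pics/top9.png")[165:305,180:450]; b=cv2.imread("pics/top0.png")[165:305,180:450]
cv2.imwrite("pics/cmp9.png",cv2.resize(np.vstack([b,a]),None,fx=2.1,fy=2.1,interpolation=cv2.INTER_CUBIC))
E
python3 fit.py 9 -93 .577 .153
```

```text
time_s 7.633
position [0.416 0.478 0.203]
force [ 0.622 -0.259 -0.446]
moment [-0.16   0.113 -0.026]
opening 0.597
joint_positions [38.945 32.09  82.047 -0.089 65.636 42.482]
tau [ 1.3260e+00 -4.5131e+01 -1.7590e+01  2.0600e-01 -6.6000e-02  2.6000e-02]
yaw -3.5003054021989715
('top',) [0.5759 0.1549] -94.9 151.0
('side',) [0.5718 0.1423] -98.5 86.0
('top', 'side') [0.5755 0.1537] -96.5 260.7
```

View pics/cmp9.png

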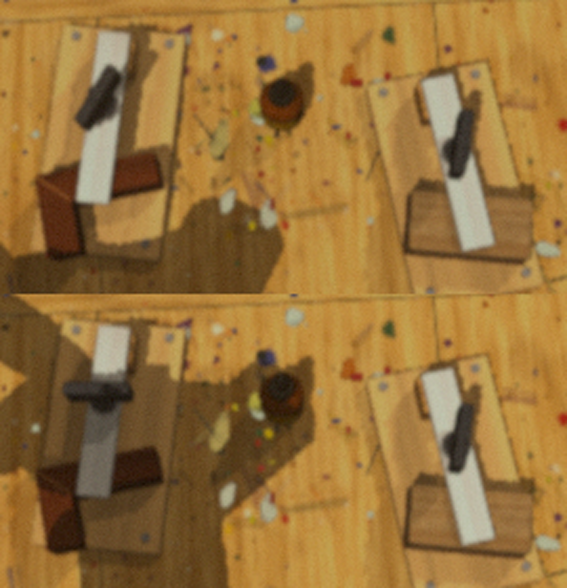

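View pics/fit9.png

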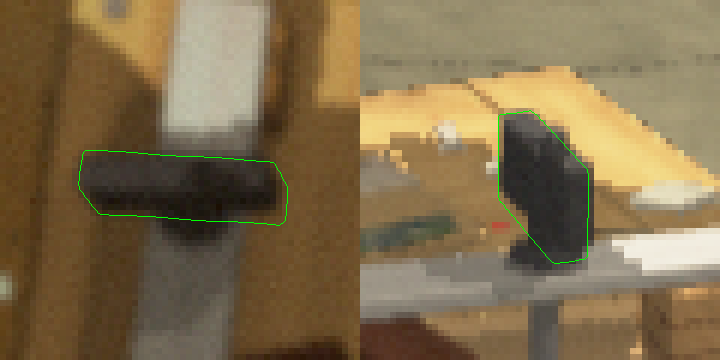

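The left clamp's bar has gone from slanting (-33°) to lying across the strap (about -95°), which agrees with the 60° turned. The other clamp's nut hasn't moved, and the arm is clear at rest.

```bash
python3 -c "
from rig import bot
print(bot.hand_in())"
```

```text
the job is handed in; nothing more can be done
None
```

I loosened the nut of the clamp holding the L-shaped frame corner by about 60°, a sixth of a turn, and handed the job in at 7.7 s.

- **Which way it gave:** I gripped the nut (12 mm opening) and tried clockwise first, seen from above. It turned at a steady drag of about 0.2 N·m with the opening unchanged, so the bar was moving with the fingers rather than slipping. I never needed to try the other direction.
- **How far it turned:** The wrist turned 60.6°. In the last top picture the bar had turned about 62°, from -33° to -95°, so the two agree.
- **The other clamp:** The arm never went near the clamp with the straight block, and its nut looks the same in the pictures before and after.
- **At hand-in:** The gripper was open and clear of everything, with forces of about 1 N or less.

**Weak check:** The fit to the side picture alone was poor (-55° before, -98° after). It did not separate the bar from its neck and flange well, so I relied on the top view and the wrist angle.

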